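Find the tight spot of a bench slide, back off and lock

TASK

The carriage of the small slide unit binds somewhere along its rail: slide it by its handle from the parked end until you clearly feel it tighten, without forcing it, and let it push the drag marker along so that the marker is left there. Then back the carriage off until its lug stands about 10 mm clear of the marker, and press the lock plunger fully home. Do not touch the marker with the gripper, and leave the other things on the bench where they are.

Things in the scene. Friction and masses are not known exactly. Their poses are not given: they have to be found in the camera images.
- track: Straight aluminium rail of the slide unit, 250 mm long, 36 mm wide, on a dark base plate 100 x 270 x 12 mm. Origin on the rail's axis at mid-length, on the base plate. y runs along the rail: the carriage is parked towards +y and travels towards -y (170 mm: its origin from y = +85 to -85 mm). x points across, away from the robot. The hidden tight spot is met 80 to 135 mm along that travel.
- carriage: Grey saddle on the rail, 74 mm across, 60 mm along it; deck 48 mm above the bench. Origin at its middle on the rail's axis, 36 mm up; axes as the rail's. It drags about 1.5 N running free, 1 N more when pushing the marker. At the tight spot the push rises springily, about 2 N per mm: found once it has risen 5 N or more over the running drag; over 16 N harms the rail. Let go there, it is pushed back a little.
- handle (a point): Centre of the black upright handle on the carriage: 16 mm along the rail, 22 mm across it, 44 mm high (from 47 to 91 mm above the bench; this point is 70 mm above the bench). It stands 16 mm off the rail's axis towards the robot.
- lug_face (a point): Point on the front face (towards -y of the rail) of the small steel lug low on the robot's side of the carriage, 36 mm off the rail's axis; this face pushes the marker along.
- marker: Brass drag marker beside the rail on the robot's side: a 10 x 10 x 12 mm block with a thin upright blade (top 52 mm above the bench) on a wire. The carriage's lug meets it within the first 60 mm of travel, pushes it on and it stays where it was pushed to, showing the farthest point reached. Origin at the block's centre.
- marker_face (a point): Point on the marker's face towards the lug; it coincides with lug_face when they touch.
- plunger_top (a point): Centre of the round top (19 mm diameter) of the black-capped lock plunger on the carriage deck, on the far side of the rail, 26 mm off the rail's axis and 42 mm across from the handle's centre. Up, its top is 70 mm above the bench; pressed home, 60 mm.
- plunger (a joint): Travel of the lock plunger: 0 up (unlocked), 0.010 m fully home (locked). It goes straight down against about 3 N and stays where it is pushed.
- long_nose: Bystander: blue long-nose pliers, 158 x 49 x 12 mm, lying on the robot's side of the slide unit; origin under its middle. To be left alone.
- felt_pen: Bystander: black-capped marker pen, 128 x 16 mm, lying on the robot's side of the slide unit; origin under its middle. To be left alone.
- transformer: Bystander: small transformer, 26 x 34 x 28 mm, standing to the left behind the slide unit; origin under its middle. To be left alone.
- capacitor: Bystander: black capacitor can, 24 mm across, 36 mm high, standing to the left in front of the slide unit; origin under its middle. To be left alone.

How it is judged:
On the way, in this order (a step that is already met when the one before it is completed fails the run):
1. the carriage is pressed against the tight spot with more than 4 N, the marker pushed along by its lug (contact force between carriage and track above 4 N and distance between lug_face and marker_face below 0.003 m), for 0.1 s.
2. the carriage is backed off: free of the tight spot, its lug 5 to 15 mm from the marker (distance between lug_face and marker_face between 0.005 and 0.015 m and contact force between carriage and track below 0.5 N), for 0.3 s.
3. the lock plunger is pressed home (more than 8.5 of 10 mm) (distance between lug_face and marker_face between 0.005 and 0.015 m and value of joint plunger above 0.0085 m), for 0.2 s.
At the end, for the whole second after the job is handed in: The carriage stands still with its lug 5 to 15 mm back from the drag marker, which was left at the tight spot, it does not press on the tight spot (under 0.5 N), and the lock plunger is pressed in by more than 8.5 mm of 10 mm (all of step 3 and contact force between carriage and track below 0.5 N and linear speed of each of carriage, marker below 0.005 m/s); the robot touches nothing.
It fails at once if the carriage is forced against the tight spot with more than 16 N (contact force between carriage and track above 16 N).
It fails at once if the gripper touches the drag marker (more than 1 N) (contact force between the fingers and marker above 1 N).
It fails at once if a loose bystander is moved more than 20 mm (distance of any of long_nose, felt_pen, transformer, capacitor from where it was at the start of the episode above 0.02 m).
It also fails if it takes over 72 s, if anything falls off the work surface, if the arm or the gripper's body presses on something with over 40 N, if the wrist force passes 120 N, or if a joint passes its speed limit or range.

ROBOT

A 6-joint arm with a two-finger parallel gripper is mounted at the origin on a cart in front of the work surface, level with it; the furniture and walls round the work are solid. World frame = base frame: x ahead of the robot, y to its left, z up, the work surface at z = 0. Lengths are in m, angles in rad, forces in N, time in s.
With the tool pointing down it reaches from about 0.375 to 0.925 m from the base axis. Payload 5.7 kg.
Tool frame: the origin (TCP) lies on the centre line of the jaws, within the pads' length; the fingertips stand 25 mm ahead of it and the grasp point (between the pads) lies 6 mm ahead of it; z points along the fingers, y is the line along which they close (so a half turn about z gives the same grasp; the last joint's range is limited). The gripper opens to 85 mm and grips with 20 to 120 N. Pads are 22 mm wide; open, the fingers measure 114 mm over their backs; the gripper's body (76 mm by 85 mm) begins 54 mm behind the grasp point. The pads swing forward as they close: fully open they stand 13 mm farther back than shut.
Start: joints at [-1.367, 0.359, 1.51, -0, 1.272, -0.115], TCP at [0.188, -0.57, 0.256] pointing down, gripper open.
Joint ranges: [-2.97, 2.97], [-1.01, 2.36], [0.21, 2.38], [-0.96, 4.11], [0.2, 2.71], [-2.98, 2.98]. Speed limits (rad/s): [2.39, 2.39, 3.14, 3.14, 3.14, 3.14].

INTERFACE

Orientations are given as a unit quaternion [x, y, z, w].
In Python, from station import bot, get_image, boxes_of, pinpoint gives the robot as it stands. Calls block until the motion is done:
- bot.movep(position, orientation): joint-space move of the TCP to a pose.
- bot.line_to(position, rotation=None, max_speed=0.15, f_stop=None): straight line of the TCP; rotation=None keeps the orientation; max_speed is the mean speed in m/s. With f_stop (N) it stops when the force on the tool has changed by that much, and returns True; else False.
- bot.set_joints(angles): joint-space move.
- bot.let_go() and bot.close_gripper(): open the fingers fully, or close them until they stop; the grip force is fixed at half the most.
- bot.hold(seconds).
- bot.ik(position, orientation): joint angles nearest the present ones, or None.
- bot.get_state(): the state.
- get_image(name): name is "scene" or "top" or "wrist"; returns a dict with "color" (420x560x3 uint8, red, green, blue), "fx", "fy", "cx", "cy" (pixels), "dist" ([k1, k2, p1, p2, k3] as OpenCV has them; the pictures are not rectified), "xyz" and "attitude" of the camera in the world. Camera axes: x right, y up, looking along -z (the intrinsics and any distortion apply to the point x, -y, -z); pixel columns grow to the right and rows downward; lengths in m; the calibration is good to about 2 mm. A picture is of the moment at which its call begins. There is no depth.
A pose or a line that the arm cannot do raises bot.Unreachable and nothing moves.
- bot.hand_in(): hands the job in; it is judged then, once.
Trained networks look in a picture, given as the dict that the camera call returned (one of the last four; its "shot" number tells which), for a name from the list of things; names that differ only in an ending like _2 or _b are one class to them, and where a whole thing is asked for, a point or a joint stands for the part that bears it (a point fixed in the world has none). Each returns a list of dicts, best first, with "conf" (0 to 1); they miss things now and then, are a little off and sometimes report something else, mostly with a low value. They report only what shows in the picture. A call takes as long as a camera call.
- boxes_of(picture, target): "position" ([row, column] in pixels, amid what is visible of it).
- pinpoint(picture, target): "position" ([row, column] in pixels: a listed point, or the origin of a listed thing).
The state is a dict: "t": time; "joint_pos": joint angles; "qvel": joint speeds; "joint_torque": joint torques, N m; "position": TCP position; "orientation": TCP orientation; "wrist_force": force on the tool from outside, world axes, zero at the start; "torque": the same for the moment, N m; "finger_gap": finger opening in m; "grasp_force": force on a finger pad.
Only numpy, scipy, OpenCV 4.12 (cv2) and the standard library are available. Lean on these libraries where they do the work, as an engineer would, in place of code of your own. Each camera call takes 0.05 s, during which the arm holds its last target. There are 200 camera calls.

## Working session

There is one attempt and no reset: what is moved stays moved. The work goes in short steps, each a Python script; the robot and the scene stay as the last script left them, time stands still between calls to the robot, and variables do not carry over. Pictures are saved under pics/ and viewed, at most 10 in all, crops included, and the job is handed in when it is done.

```bash
mkdir -p pics; cat > h.py <<'E'
import numpy as np, cv2
from scipy.spatial.transform import Rotation as R
from station import bot, get_image, boxes_of, pinpoint
def rot(im):
    a=np.array(im["attitude"]); return a if a.shape==(3,3) else R.from_quat(a).as_matrix()
def ray(im,p):
    K=np.array([[im["fx"],0,im["cx"]],[0,im["fy"],im["cy"]],[0,0,1.]])
    u=cv2.undistortPoints(np.array([[[p[1],p[0]]]],float),K,np.array(im["dist"],float))[0,0]
    return np.array(im["xyz"]),rot(im)@np.array([u[0],-u[1],-1])
def atz(im,p,z):
    o,d=ray(im,p); return o+d*(z-o[2])/d[2]
def save(im,n): cv2.imwrite(f"pics/{n}.png",im["color"][:,:,::-1])
E
python3 - <<'E'
from h import *
Z=dict(track=.012,carriage=.036,handle=.070,lug_face=.025,marker_face=.025,marker=.025,plunger_top=.070,long_nose=0,felt_pen=0,transformer=0,capacitor=0)
for c in("top","scene"):
    im=get_image(c); save(im,c+"0"); print(c,im["xyz"],im["attitude"])
    for n,z in Z.items():
        for r in pinpoint(im,n)[:1]: print(n,np.round(r["position"]),round(r["conf"],2),atz(im,r["position"],z).round(3))
print(bot.get_state())
E
```

```text
top [ 0.40823221 -0.33398729  1.02236638] [ 0.02763159 -0.03287862 -0.70104394  0.71182364]
track [212. 297.] 0.66 [ 0.494 -0.378  0.012]
carriage [209. 256.] 0.83 [ 0.497 -0.29   0.036]
handle [216. 254.] 0.93 [ 0.48  -0.287  0.07 ]
lug_face [225. 275.] 0.59 [ 0.463 -0.33   0.025]
marker_face [227. 298.] 0.38 [ 0.46  -0.379  0.025]
marker [224. 301.] 0.61 [ 0.466 -0.385  0.025]
plunger_top [228. 293.] 0.62 [ 0.456 -0.367  0.07 ]
long_nose [278. 273.] 0.57 [ 0.351 -0.328  0.   ]
felt_pen [286. 335.] 0.74 [ 0.334 -0.462  0.   ]
transformer [133. 228.] 0.5 [ 0.669 -0.223  0.   ]
capacitor [272. 226.] 0.67 [ 0.362 -0.226  0.   ]
scene [-0.35865165 -0.79328262  0.57039136] [ 0.45549101 -0.2656334  -0.44946853  0.72107203]
track [252. 293.] 0.73 [ 0.498 -0.372  0.012]
handle [223. 254.] 0.82 [ 0.48  -0.291  0.07 ]
lug_face [250. 266.] 0.76 [ 0.459 -0.328  0.025]
marker_face [254. 293.] 0.57 [ 0.47  -0.384  0.025]
marker [260. 289.] 0.44 [ 0.444 -0.388  0.025]
plunger_top [220. 261.] 0.59 [ 0.5   -0.295  0.07 ]
long_nose [291. 238.] 0.8 [ 0.34 -0.33  0.  ]
felt_pen [307. 300.] 0.66 [ 0.342 -0.46   0.   ]
transformer [214. 267.] 0.45 [ 0.656 -0.224  0.   ]
capacitor [275. 194.] 0.57 [ 0.35  -0.223  0.   ]
{'t': 1.2, 'joint_pos': array([-1.36709801e+00,  3.58834171e-01,  1.51039447e+00, -2.81236659e-05,
        1.27249228e+00, -1.15112438e-01]), 'qvel': array([ 0.0007264 , -0.0001419 , -0.00092096, -0.00109643, -0.00045722,
       -0.00147966]), 'joint_torque': array([ 2.24005140e-03, -5.27588689e+01, -2.79047012e+01,  5.74612695e-04,
        1.76485020e-03, -1.65668013e-05]), 'position': array([ 0.18803438, -0.5697498 ,  0.25624852]), 'orientation': array([ 9.87321185e-01,  1.58735230e-01, -1.62669714e-05, -6.34726693e-05]), 'wrist_force': array([ 0.66195393, -1.56496405, -0.55197557]), 'torque': array([-0.03580487, -0.03435994, -0.024246  ]), 'grasp_force': 0.0, 'finger_gap': 0.08559103384660692}
```

```bash
python3 - <<'E'
import cv2
a=cv2.imread("pics/top0.png")[110:310,180:380]; b=cv2.imread("pics/scene0.png")[180:330,180:380]
cv2.imwrite("pics/a.png",cv2.resize(a,(600,600),interpolation=2)); cv2.imwrite("pics/b.png",cv2.resize(b,(800,600),interpolation=2))
E
```

```text
(no output)
```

View pics/a.png

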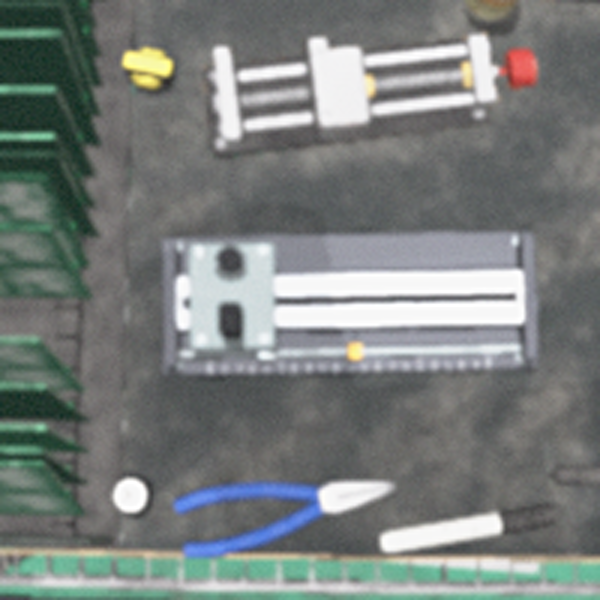

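View pics/b.png

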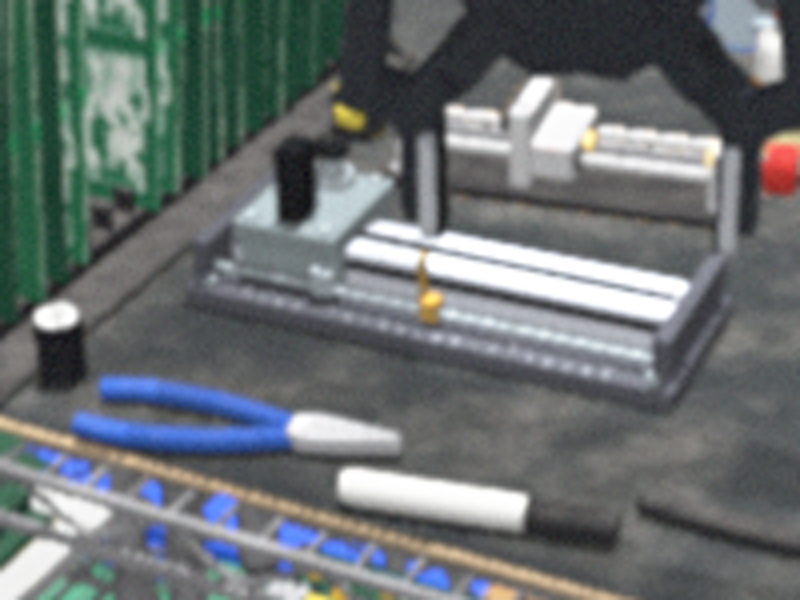

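The top crop shows the handle at about (217, 257), the plunger at about (197, 257) and the marker at about (227, 299). The unit is nearly aligned with the world axes. There is a green wall on the +y side at column ~222. I'll check its height in the whole scene picture.

View pics/scene0.png

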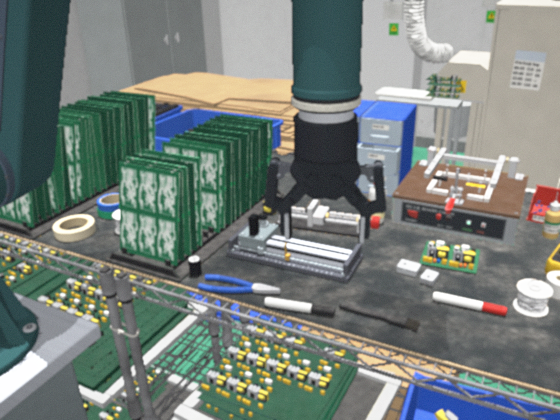

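```bash
python3 - <<'E'
from h import *
im=get_image("top")
px=lambda c,r:(110+r/3,180+c/3)
for n,p,z in[("baseTL",(163,235),.012),("baseTR",(535,234),.012),("baseBL",(163,372),.012),("baseBR",(535,372),.012),("handletop",(231,318),.091),("plung",(231,261),.07),("railL",(176,303),.03),("railR",(524,298),.03),("marker",(356,351),.03),("wall",(125,450),0),("front",(300,553),0)]:
    print(n,atz(im,px(*p),z).round(4))
for q in([1,0,0,0],[.7071,.7071,0,0],[.7071,-.7071,0,0]):
    print(q,bot.ik([.48,-.30,.15],q),bot.ik([.48,-.30,.08],q),bot.ik([.48,-.42,.08],q))
E
```

```text
baseTL [ 0.5427 -0.2411  0.012 ]
baseTR [ 0.5479 -0.5108  0.012 ]
baseBL [ 0.4437 -0.2434  0.012 ]
baseBR [ 0.4476 -0.5109  0.012 ]
handletop [ 0.4774 -0.2947  0.091 ]
plung [ 0.5178 -0.2931  0.07  ]
railL [ 0.492  -0.2531  0.03  ]
railR [ 0.4994 -0.4997  0.03  ]
marker [ 0.46   -0.3807  0.03  ]
wall [ 0.3872 -0.2159  0.    ]
front [ 0.3152 -0.3436  0.    ]
[1, 0, 0, 0] [-6.80625012e-01  4.27733150e-01  1.70131240e+00 -4.44089210e-16
  1.01254711e+00  8.90171314e-01] [-6.80625012e-01  5.24660031e-01  1.75605900e+00 -4.44089210e-16
  8.60873627e-01  8.90171314e-01] [-8.27067328e-01  6.01320615e-01  1.58757475e+00 -4.44089210e-16
  9.52697285e-01  7.43728999e-01]
[0.7071, 0.7071, 0, 0] [-6.80625012e-01  4.27733150e-01  1.70131240e+00 -4.44089210e-16
  1.01254711e+00 -6.80625012e-01] [-6.80625012e-01  5.24660031e-01  1.75605900e+00 -4.44089210e-16
  8.60873627e-01 -6.80625012e-01] [-8.27067328e-01  6.01320615e-01  1.58757475e+00 -4.44089210e-16
  9.52697285e-01 -8.27067328e-01]
[0.7071, -0.7071, 0, 0] [-6.80625012e-01  4.27733150e-01  1.70131240e+00 -4.44089210e-16
  1.01254711e+00  2.46096764e+00] [-6.80625012e-01  5.24660031e-01  1.75605900e+00 -4.44089210e-16
  8.60873627e-01  2.46096764e+00] [-8.27067328e-01  6.01320615e-01  1.58757475e+00 -4.44089210e-16
  9.52697285e-01  2.31452533e+00]
```

The racks on the +y side stand at y ≥ about -0.21. I'll approach the handle offset towards -y with the fingers closing along the rail.

```bash
cat >> h.py <<'E'
YAW=.018; D=np.array([np.sin(YAW),-np.cos(YAW),0])
Q=(R.from_euler("z",YAW)*R.from_quat([1,0,0,0])).as_quat()
E
python3 - <<'E'
from h import *
H=np.array([.478,-.292,0])
bot.movep(H+D*.018+[0,0,.20],Q)
im=get_image("wrist"); save(im,"w1")
for n,z in dict(handle=.07,plunger_top=.07,lug_face=.024,marker=.024,marker_face=.024).items():
    for r in pinpoint(im,n)[:1]: print(n,np.round(r["position"]),round(r["conf"],2),atz(im,r["position"],z).round(4))
s=bot.get_state();print(s["t"],s["position"],s["wrist_force"])
E
```

```text
handle [208. 260.] 0.8 [ 0.4786 -0.2932  0.07  ]
plunger_top [153. 254.] 0.83 [ 0.5199 -0.2897  0.07  ]
lug_face [213. 296.] 0.89 [ 0.4606 -0.3235  0.024 ]
marker [215. 354.] 0.67 [ 0.4589 -0.3764  0.024 ]
marker_face [215. 348.] 0.53 [ 0.4589 -0.3711  0.024 ]
3.0083 [ 0.47801055 -0.31068818  0.20007246] [0.24832183 0.16159186 0.81369033]
```

View pics/w1.png

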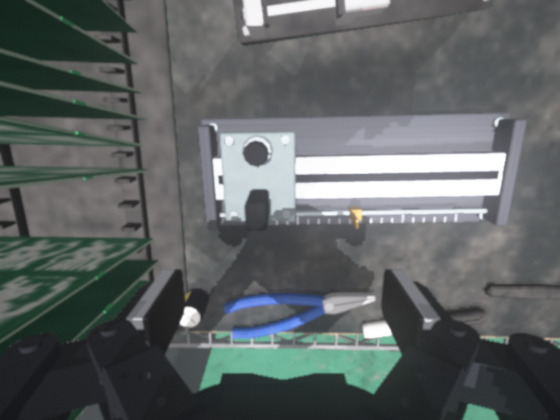

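The wrist view shows the handle at (208, 260) and the plunger at (153, 254), which matches the plan, and the fingers clear the racks. I'll descend, grip, and log forces on the first slide.

```bash
python3 - <<'E'
from h import *
H=np.array([.4783,-.2925,0])+D*.018
print(bot.line_to(H+[0,0,.082],f_stop=12))
s=bot.get_state();print(s["t"],s["position"],s["wrist_force"])
bot.close_gripper()
s=bot.get_state();print(s["t"],s["position"],s["wrist_force"],s["finger_gap"],s["grasp_force"])
if s["finger_gap"]>.012:
    p=s["position"]
    for k in range(1,4):
        r=bot.line_to(p+D*.005*k,max_speed=.03,f_stop=9)
        s=bot.get_state();print(r,s["t"],s["position"],s["wrist_force"])
        if r: break
im=get_image("wrist"); save(im,"w2")
for n in("lug_face","marker_face","marker"):
    for q in pinpoint(im,n)[:1]: print(n,np.round(q["position"]),round(q["conf"],2),atz(im,q["position"],.024).round(4))
E
```

```text
False
3.9417 [ 0.47916427 -0.31093799  0.08268442] [-4.78485892e-01 -4.01308073e-01  4.22774325e-04]
4.575 [ 0.47865588 -0.31059305  0.08237967] [-1.80243042  2.72615766  5.32576263] 0.015322630396401245 58.55453431606293
False 4.8917 [ 0.47885753 -0.31632477  0.08241034] [ 0.05367795 -1.03514952  2.17117858]
False 5.2083 [ 0.47904148 -0.32130815  0.08243321] [ 0.24940878 -1.87588303  0.75321293]
False 5.525 [ 0.47917749 -0.3261815   0.08241187] [ 1.69406658 -0.84067051  0.6746537 ]
lug_face [276. 335.] 0.61 [ 0.4603 -0.3572  0.024 ]
marker_face [272. 361.] 0.68 [ 0.463 -0.372  0.024]
marker [278. 371.] 0.6 [ 0.4592 -0.3779  0.024 ]
```

View pics/w2.png

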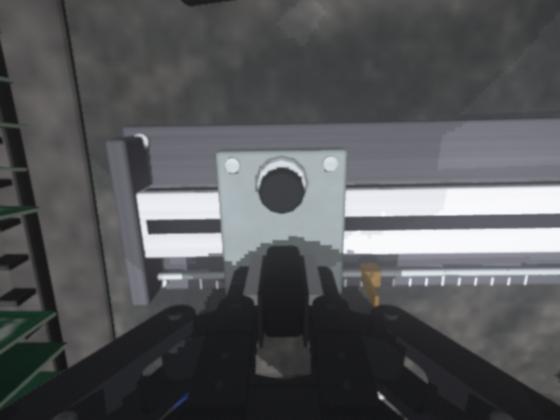

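The grip is good (gap 15 mm), the carriage has travelled about 34 mm, and the marker is just ahead of the lug. Next I'll move quickly to about 72 mm, then creep in small steps while watching Fy.

```bash
cat >> h.py <<'E'
def F(n=5):
    v=[]
    for _ in range(n): bot.hold(.02); v.append(bot.get_state()["wrist_force"])
    return np.mean(v,0)
E
python3 - <<'E'
from h import *
p=bot.get_state()["position"]; p[2]=.0824
r=bot.line_to(p+D*.038,max_speed=.06,f_stop=9); print("fast",r)
p=bot.get_state()["position"]; p[2]=.0824
f0=-F()@D; print(bot.get_state()["t"],p,f0)
if not r:
  for k in range(1,45):
    r=bot.line_to(p+D*.0015*k,max_speed=.02,f_stop=9)
    f=F(3); s=bot.get_state(); print(k,r,round(s["t"],2),s["position"][:2].round(4),f.round(1))
    if r or -f@D>6: break
E
```

```text
fast False
6.6 [ 0.48044388 -0.36531541  0.0824    ] -1.0411634318034697
1 False 6.94 [ 0.4806 -0.3672] [3.9 0.  0. ]
2 False 7.24 [ 0.4806 -0.3683] [4.3 1.2 0.8]
3 False 7.54 [ 0.4806 -0.3697] [5.1 2.  0.2]
4 False 7.84 [ 0.4807 -0.3712] [4.8 1.8 0.8]
5 False 8.14 [ 0.4807 -0.3727] [ 4.7  1.8 -0. ]
6 False 8.44 [ 0.4808 -0.3742] [5.2 1.5 0.5]
7 False 8.74 [ 0.4808 -0.3757] [5.3 1.6 0.9]
8 False 9.04 [ 0.4809 -0.3772] [ 4.9  1.9 -0.1]
9 False 9.34 [ 0.4809 -0.3787] [5.  1.9 0.9]
10 False 9.64 [ 0.481  -0.3802] [5.3 1.8 0.1]
11 False 9.94 [ 0.481  -0.3817] [4.7 1.4 0.1]
12 False 10.24 [ 0.4811 -0.3832] [5.7 1.8 0.7]
13 False 10.54 [ 0.4811 -0.3847] [ 5.3  1.9 -0.1]
14 False 10.84 [ 0.4812 -0.3862] [ 5.5  1.7 -0.1]
15 False 11.14 [ 0.4812 -0.3877] [ 5.4  1.6 -0.5]
16 False 11.44 [ 0.4813 -0.3892] [5.3 2.  0.1]
17 False 11.74 [ 0.4813 -0.3907] [ 5.8  1.5 -0.2]
18 False 12.04 [ 0.4814 -0.3922] [ 6.1  1.6 -0.4]
19 False 12.34 [ 0.4814 -0.3937] [ 6.1  1.3 -0.4]
20 False 12.64 [ 0.4815 -0.3952] [ 6.   1.7 -0. ]
21 False 12.94 [ 0.4815 -0.3967] [6.3 1.6 0.2]
22 False 13.24 [ 0.4816 -0.3982] [ 6.2  1.9 -0.4]
23 False 13.54 [ 0.4816 -0.3997] [6.6 1.9 0.3]
24 False 13.84 [ 0.4817 -0.4012] [ 6.2  1.6 -0.7]
25 False 14.14 [ 0.4817 -0.4027] [ 7.1  1.8 -0.4]
26 False 14.44 [ 0.4818 -0.4042] [ 6.5  1.8 -0.2]
27 False 14.74 [ 0.4818 -0.4057] [6.6 1.7 0.1]
28 False 15.04 [ 0.4819 -0.4072] [ 6.9  1.5 -0.7]
29 False 15.34 [ 0.482  -0.4087] [ 6.4  1.6 -0.5]
30 False 15.64 [ 0.482  -0.4102] [ 6.7  1.7 -0.4]
31 False 15.94 [ 0.482  -0.4116] [6.9 2.  0. ]
32 False 16.24 [ 0.4821 -0.4127] [7.2 3.2 1. ]
33 False 16.54 [ 0.4821 -0.4136] [7.8 4.6 1.6]
34 False 16.84 [ 0.4821 -0.4146] [7.7 6.7 2.9]
```

The tight spot is at y ≈ -0.412: drag rose from 1.8 to 6.7 N. One or two more small steps will give margin, then I'll check the marker, and back off.

```bash
python3 - <<'E'
from h import *
p=np.array([.4804439,-.3653154,.0824])
for k in(35,36):
    bot.line_to(p+D*.0015*k,max_speed=.02,f_stop=6); f=F(5)
    print(bot.get_state()["position"],f.round(1))
    if -f@D>9: break
bot.hold(.3)
im=get_image("wrist"); save(im,"w3")
s=bot.get_state(); print(s["t"],s["position"],s["wrist_force"])
for n in("lug_face","marker_face","marker"):
    for q in pinpoint(im,n)[:1]: print(n,np.round(q["position"]),round(q["conf"],2),atz(im,q["position"],.024).round(4))
E
```

```text
[ 0.48209802 -0.41546645  0.08238003] [8.4 8.7 3.2]
[ 0.48216741 -0.41641685  0.08243706] [ 9.  10.1  4.1]
17.8583 [ 0.48216072 -0.41641507  0.08238617] [ 8.16215918 10.5794063   4.63481471]
lug_face [271. 335.] 0.61 [ 0.466  -0.4469  0.024 ]
marker_face [274. 334.] 0.55 [ 0.4645 -0.4464  0.024 ]
marker [276. 344.] 0.71 [ 0.4631 -0.4526  0.024 ]
```

View pics/w3.png

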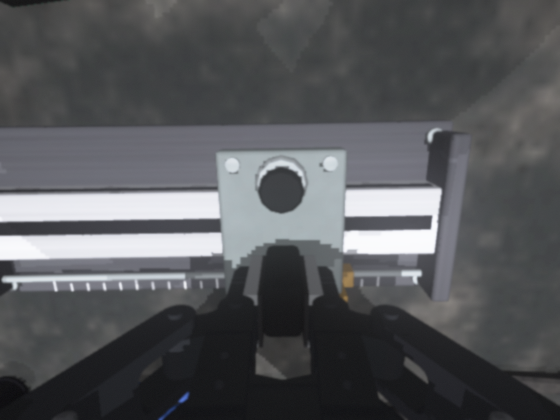

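The marker sits against the lug with about 8.5 N over running drag. I'll back off 10 mm, release and lift.

```bash
python3 - <<'E'
from h import *
y=-.4164+.0100
bot.line_to([.4828,y,.0824],max_speed=.03)
for _ in range(2):
    s=bot.get_state(); print(s["position"],F().round(1))
    e=y-s["position"][1]
    if abs(e)<.0005: break
    bot.line_to([.4828,y+e,.0824],max_speed=.03)
bot.hold(.3)
im0=get_image("wrist")
bot.let_go(); s=bot.get_state(); print(s["t"],s["position"],s["wrist_force"],s["finger_gap"])
p=s["position"]; bot.line_to([p[0],p[1],.20])
im=get_image("wrist"); save(im,"w4")
for I in(im0,im):
  for n,z in dict(handle=.07,plunger_top=.07,lug_face=.024,marker_face=.024,marker=.024).items():
    for q in pinpoint(I,n)[:1]: print(n,np.round(q["position"],1),round(q["conf"],2),atz(I,q["position"],z).round(4))
print(bot.get_state()["t"])
E
```

```text
[ 0.48194974 -0.40608027  0.08240888] [-1.9  1.4  5.4]
19.7083 [ 0.48283647 -0.40639389  0.08236932] [-0.05230226  0.3573313   0.40312644] 0.08568517380365546
handle [286.7 287.6] 0.65 [ 0.4815 -0.4085  0.07  ]
plunger_top [193.2 279.4] 0.6 [ 0.5233 -0.4044  0.07  ]
lug_face [274.4 336. ] 0.81 [ 0.4638 -0.4376  0.024 ]
marker_face [273.2 352.8] 0.62 [ 0.4647 -0.4473  0.024 ]
marker [275.9 360.7] 0.76 [ 0.4631 -0.452   0.024 ]
handle [207.  286.1] 0.8 [ 0.4836 -0.4084  0.07  ]
plunger_top [153.3 282.1] 0.82 [ 0.5244 -0.4047  0.07  ]
lug_face [215.4 317.5] 0.86 [ 0.4626 -0.4379  0.024 ]
marker_face [214.3 326.2] 0.62 [ 0.4638 -0.4458  0.024 ]
marker [217.1 332.8] 0.53 [ 0.4612 -0.452   0.024 ]
21.1917
```

View pics/w4.png

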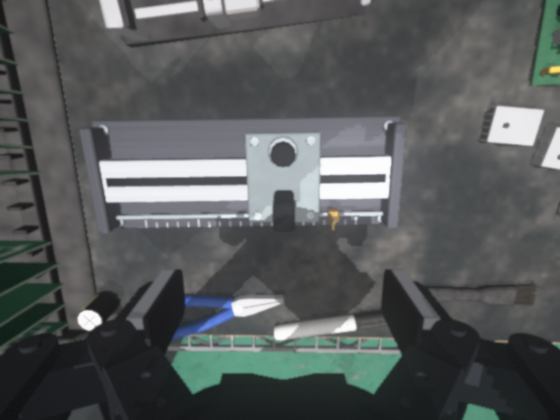

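The gap is about 8–10 mm by the networks and 10 mm by arm travel, and the view shows the lug clear of the marker. Next I'll press the plunger at about (0.524, -0.405) with closed fingers.

```bash
python3 - <<'E'
from h import *
bot.close_gripper()
x,y=.5242,-.4055
bot.line_to([x,y,.20]); bot.line_to([x,y,.102])
print(bot.get_state()["position"],F(3).round(1))
r=bot.line_to([x,y,.078],max_speed=.02,f_stop=15)
s=bot.get_state(); print(r,s["t"],s["position"],F(3).round(1))
bot.hold(.4); s=bot.get_state(); print(s["position"],s["wrist_force"])
bot.line_to([x,y,.20]); 
bot.line_to([.4828,-.4064,.20])
im=get_image("wrist"); save(im,"w5")
for n,z in dict(handle=.07,plunger_top=.06,lug_face=.024,marker_face=.024,marker=.024).items():
    for q in pinpoint(im,n)[:1]: print(n,np.round(q["position"],1),round(q["conf"],2),atz(im,q["position"],z).round(4))
print(bot.get_state()["t"])
E
```

```text
[ 0.52439622 -0.40604766  0.10277717] [-0.1 -0.3  0.4]
True 24.0917 [ 0.52442196 -0.40604949  0.08502769] [-1.3  0.1  6.9]
[ 0.52439621 -0.40603168  0.08498692] [-1.73650283  0.23046979  6.57688891]
handle [211.3 284.8] 0.81 [ 0.4805 -0.408   0.07  ]
plunger_top [153.1 281.4] 0.61 [ 0.5237 -0.4047  0.06  ]
lug_face [216.  315.4] 0.96 [ 0.4623 -0.4366  0.024 ]
marker_face [212.9 325.1] 0.48 [ 0.4655 -0.4453  0.024 ]
marker [216.  332.5] 0.57 [ 0.4626 -0.4522  0.024 ]
26.1833
```

View pics/w5.png

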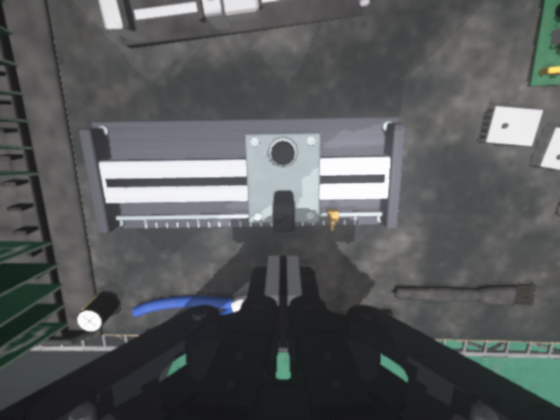

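The plunger bottomed with the fingertips at z = 0.060 against a hard stop, and the carriage and marker haven't moved. I'm handing in.

```bash
python3 -c "
from station import bot
print(bot.hand_in())"
```

```text
the job is handed in; nothing more can be done
None
```

I handed the job in after about 26 s of robot time: the marker was left at the tight spot (about 8.5 N over running drag), the carriage backed off about 10 mm and the plunger pressed home (top at 60 mm), but no verdict came back.

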